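Feel along the rack and push the eyedrops into the third gap

ROBOT

A 6-joint arm with a two-finger parallel gripper is mounted at the origin on the work surface. World frame = base frame: x ahead of the robot, y to its left, z up, the work surface at z = 0. Lengths are in m, angles in rad, forces in N, time in s.
With the tool pointing down it reaches from about 0.325 to 1 m from the base axis. Payload 5.1 kg.
Tool frame: the origin (TCP) lies on the centre line of the jaws, within the pads' length; the fingertips stand 11 mm ahead of it and the grasp point (between the pads) lies 8 mm behind it; y points along the fingers, z is the direction in which the jaws open and shut, and the axes are right-handed (so a half turn about y gives the same grasp; the last joint's range is limited). The gripper opens to 85 mm and grips with 20 to 120 N. Pads are 22 mm wide; open, the fingers measure 114 mm over their backs; the gripper's body (76 mm by 85 mm) begins 54 mm behind the grasp point. The pads swing forward as they close: fully open they stand 13 mm farther back than shut.
Start: joints at [-1.222, 0.124, 1.65, -0, 1.367, -0.083], TCP at [0.272, -0.59, 0.212] pointing down, gripper open.
Joint ranges: [-2.61, 2.61], [-1.02, 2.33], [0.03, 2.71], [-1.35, 4.49], [0.32, 2.68], [-2.91, 2.91]. Speed limits (rad/s): [2.57, 2.57, 3.14, 3.14, 3.14, 3.14].

INTERFACE

Orientations are given as a 3x3 rotation matrix whose columns are the frame's x, y, z axes.
In Python, from cell import status, optics, env gives the robot as it stands.
- The arm moves only by the tool step_arm, never from a script. Its argument "steps" is a list of rows, each a list of 3 entries, a list of its own where there are three numbers: the shift along the world's x, y, z in m, then the turn, a rotation vector about the world's x, y, z in rad, then the gripper command: -1 is shut, 1 is fully open, values between are in proportion. A call has 1 to 12 rows; each row is the pose to reach, as a shift and turn from the pose measured when the call began; what a row does not reach only later rows make up. A row lasts 1/8 s, in which the tool goes at most 62.5 mm and 10.7 degrees, less where a joint would pass 70% of its speed; a pose out of reach is approached as far as the arm can. A call with a gripper value outside its range is refused whole. The fingers move at their own pace and stop on an object; "force" is the grip in N (left out, the last holds). Time passes only in rows, so rows that repeat a pose let the fingers close. It gives the time, the measured TCP pose, the force and the opening at its end, in the units of the state.
- status.state(): the state, without advancing time (a new reading comes with each control period).
- optics.get_image(name): name is "side" or "top" or "wrist"; returns the picture (400x640x3 uint8, blue, green, red); there is no depth.
- optics.camera_params(name): a dict with "mtx" (3x3 intrinsics, pixels), "T" (4x4, takes a point from camera to world coordinates). Camera axes: x right, y down, z forward; pixel columns grow to the right and rows downward; lengths in m; the calibration is good to about 2 mm. A picture is of the moment at which its call begins: read the wrist's pose just before it. camera_params takes no time and is no camera call; for the wrist camera it gives the pose at the moment of the call.
- env.sign_off(): hands the job in, once; it reports no verdict.
The state is a dict: "time": time; "joint_positions": joint angles; "qd": joint speeds; "joint_torque": joint torques, N m; "eef_pos": TCP position; "eef_rot": TCP orientation; "ft_force": force on the tool from outside, world axes, zero at the start; "torque": the same for the moment, N m; "gripper_width": finger opening in m.
Only numpy, scipy, OpenCV 4.12 (cv2) and the standard library are available. Lean on these libraries where they do the work, as an engineer would, in place of code of your own. Each camera call takes 0.05 s, during which the arm holds its last target.

TASK

Beginning at the end of the rack where the saucer lies, run a fingertip along the rail on top of the rack, touching the bump over the first gap, then the second, then the third, and no bump beyond it. Then push the eyedrop bottle that stands in front of the rack across the tray, upright, into that third gap until it is fully home against the back wall. Only touch and push: do not lift or tip the bottle, and leave the saucer, the glasses case, the magnifier and the spare bottle where they are.

Things in the scene. Friction and masses are not known exactly. Their poses are not given: they have to be found in the camera images.
- tray: Fixed stainless steel tray, 400 x 600 mm, floor 3 mm thick, rim 14 mm high; all the things stand on its floor. Origin: middle of its underside.
- rack: Fixed wooden divider rack, 258 mm long along y. Origin: tray floor, mid-length, front face of its back wall; x points from the open front to the back, z up. Wall x 0 to 20 mm, 34 mm high. Seven dividers, 6 mm thick, 34 mm high, reach forward to x = -22 mm (round noses): six gaps 36 mm wide, 42 mm centre to centre, open to front and top. A rail (x 2 to 18 mm) tops the wall, 45 mm above the tray floor.
- bump_1: Grey bump on the rail over the middle of gap 1 (the gap at the rack's +y end), always numbered from the +y end. Smooth sprung hump, 23 mm long along the rail, 16 mm wide, rising 5 mm from the rail; pressed, it sinks flush: 0.7 N starts it, each mm takes 0.5 N more, and it springs back. Origin: the middle of its top, 50 mm above the tray floor when free; axes as the rack's.
- bump_2: Grey bump on the rail over the middle of gap 2, always numbered from the +y end. Smooth sprung hump, 23 mm long along the rail, 16 mm wide, rising 5 mm from the rail; pressed, it sinks flush: 0.7 N starts it, each mm takes 0.5 N more, and it springs back. Origin: the middle of its top, 50 mm above the tray floor when free; axes as the rack's.
- bump_3: Grey bump on the rail over the middle of gap 3, always numbered from the +y end. Smooth sprung hump, 23 mm long along the rail, 16 mm wide, rising 5 mm from the rail; pressed, it sinks flush: 0.7 N starts it, each mm takes 0.5 N more, and it springs back. Origin: the middle of its top, 50 mm above the tray floor when free; axes as the rack's.
- bump_4: Grey bump on the rail over the middle of gap 4, always numbered from the +y end. Smooth sprung hump, 23 mm long along the rail, 16 mm wide, rising 5 mm from the rail; pressed, it sinks flush: 0.7 N starts it, each mm takes 0.5 N more, and it springs back. Origin: the middle of its top, 50 mm above the tray floor when free; axes as the rack's.
- bump_5: Grey bump on the rail over the middle of gap 5, always numbered from the +y end. Smooth sprung hump, 23 mm long along the rail, 16 mm wide, rising 5 mm from the rail; pressed, it sinks flush: 0.7 N starts it, each mm takes 0.5 N more, and it springs back. Origin: the middle of its top, 50 mm above the tray floor when free; axes as the rack's.
- bump_6: Grey bump on the rail over the middle of gap 6 (the gap at the rack's -y end), always numbered from the +y end. Smooth sprung hump, 23 mm long along the rail, 16 mm wide, rising 5 mm from the rail; pressed, it sinks flush: 0.7 N starts it, each mm takes 0.5 N more, and it springs back. Origin: the middle of its top, 50 mm above the tray floor when free; axes as the rack's.
- gap_1 (a point): Gap 1 (at the +y end), numbered like the bumps: the point on the tray floor where the middle of the bottle's underside stands when it is fully home there, 14 mm in front of the back wall; axes as the rack's.
- gap_2 (a point): Gap 2, numbered like the bumps: the point on the tray floor where the middle of the bottle's underside stands when it is fully home there, 14 mm in front of the back wall; axes as the rack's.
- gap_3 (a point): Gap 3, numbered like the bumps: the point on the tray floor where the middle of the bottle's underside stands when it is fully home there, 14 mm in front of the back wall; axes as the rack's.
- gap_4 (a point): Gap 4, numbered like the bumps: the point on the tray floor where the middle of the bottle's underside stands when it is fully home there, 14 mm in front of the back wall; axes as the rack's.
- gap_5 (a point): Gap 5, numbered like the bumps: the point on the tray floor where the middle of the bottle's underside stands when it is fully home there, 14 mm in front of the back wall; axes as the rack's.
- gap_6 (a point): Gap 6, numbered like the bumps: the point on the tray floor where the middle of the bottle's underside stands when it is fully home there, 14 mm in front of the back wall; axes as the rack's.
- bottle: White plastic eyedrop bottle with a twist cap, the one standing alone in front of the rack on the robot's side, 28 mm in diameter up to 35 mm, then a shoulder and a 17 mm cap, 57 mm high, about 20 to 45 g. Origin: middle of its underside; z up along it. Fully home, it sticks out 6 mm in front of the dividers. Pushed near the tray it slides upright.
- saucer: White ceramic saucer, 100 mm across, 18 mm high, lying on the tray just beyond one end of the rack: the count begins at this end. Origin: middle of its underside. Where it lies is drawn at random: +y or -y end.
- case: Closed grey glasses case, 150 x 56 x 37 mm, lying loose beyond the other end of the rack. Origin: middle of its underside. Leave alone.
- magnifier: Flat blue magnifier, lens 70 mm across, 8 mm thick, handle to its -y, about 150 mm long, lying behind the rack. Origin: on its underside, 45 mm from the lens's middle. Leave alone.
- spare: A second bottle of the same kind as the one to push, standing behind the rack. Origin: middle of its underside. Leave alone.
Not all that is in view belongs to the job. What is shaped like the bottle but pink or red is not meant.

How it is judged:
By the outcome, as a careful person would: the job done as asked, in the order asked, and still so for the second after the job is handed in, with the robot touching nothing.
It also fails if it takes over 61 s, if anything falls off the work surface, if the arm or the gripper's body presses on something with over 40 N, if the wrist force passes 120 N, or if a joint passes its speed limit or range.

## Working session

There is one attempt and no reset: what is moved stays moved. The work goes in short steps, Python scripts to look and compute and a tool call to move; the robot and the scene stay as the last step left them, time stands still between calls to the robot, and variables do not carry over. Pictures are saved under pics/ and viewed, and the job is handed in when it is done.

Besides the shell and the picture viewer there is one more tool, called after "Call:" as name(argument=value, ...) on one line, values as JSON. step_arm: Moves the arm, as the interface text tells. Its arguments: {"type":"object","properties":{"steps":{"type":"array","items":{"type":"array"}},"force":{"type":"number"}},"required":["steps"]}

```bash
ls; mkdir -p pics
python3 - <<'E'
from cell import status, optics, env
import cv2
s=status.state(); print(s)
for n in ["side","top"]:
    im=optics.get_image(n); cv2.imwrite(f"pics/{n}0.png",im)
    p=optics.camera_params(n); print(n,p)
E
```

```text
pics
{'time': 0.0, 'joint_positions': array([-1.22161421e+00,  1.24493655e-01,  1.65165433e+00,  8.18373750e-06,
        1.36749764e+00, -8.25829892e-02]), 'qd': array([-1.89896588e-03,  2.11056012e-03, -4.65295108e-04, -1.99613440e-04,
       -1.13971237e-03,  1.51630067e-05]), 'joint_torque': array([-1.16817722e-03, -4.23607779e+01, -3.65458560e+01, -1.11026322e-04,
        6.94469054e-03, -7.30907175e-06]), 'eef_pos': array([ 0.27177393, -0.58974992,  0.2103721 ]), 'eef_rot': array([[-9.08229267e-01, -6.94847881e-04,  4.18472359e-01],
       [-4.18472898e-01,  1.93181583e-03, -9.08227230e-01],
       [-1.77331760e-04, -9.99997893e-01, -2.04530668e-03]]), 'ft_force': array([-0.94464616, -0.08077426,  0.36285988]), 'torque': array([0.03548776, 0.03120476, 0.00049051]), 'gripper_width': 0.08546496371312401}
side {'mtx': array([[482.71357273,   0.        , 316.08574405],
       [  0.        , 482.71357273, 194.28939261],
       [  0.        ,   0.        ,   1.        ]]), 'T': array([[-0.81345244, -0.36770224,  0.4506553 ,  0.23310796],
       [-0.58154958,  0.50118576, -0.64079085,  0.53895409],
       [ 0.00975821, -0.78333128, -0.62152786,  0.56417559],
       [ 0.        ,  0.        ,  0.        ,  1.        ]])}
top {'mtx': array([[407.72816065,   0.        , 321.76419436],
       [  0.        , 407.72816065, 195.64696811],
       [  0.        ,   0.        ,   1.        ]]), 'T': array([[-0.02200431, -0.99342637,  0.11233816,  0.49022317],
       [-0.99918456,  0.0180476 , -0.03611775,  0.02522198],
       [ 0.03385289, -0.1130413 , -0.99301342,  0.79976307],
       [ 0.        ,  0.        ,  0.        ,  1.        ]])}
```

View pics/top0.png

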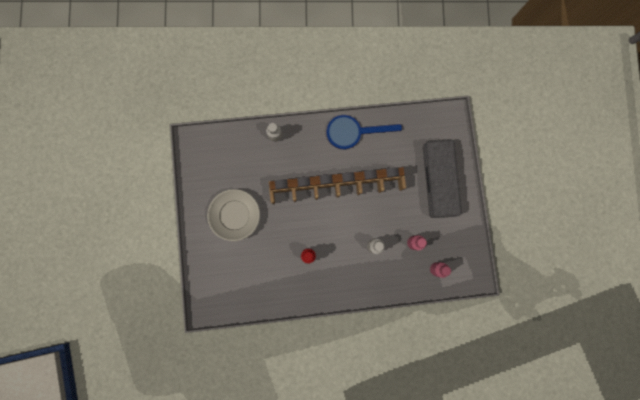

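View pics/side0.png

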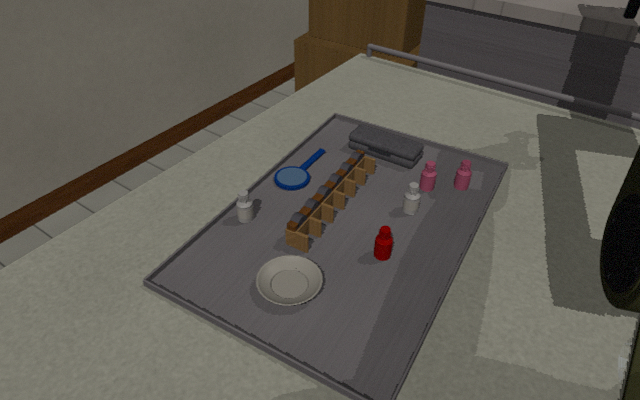

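The saucer is at top-view pixel (234,215), left of the rack, which is the +y end, so gap 3 is numbered from +y. Bottle candidates in the top view:
- White at (377,246), in front of the rack. This fits the description.
- White at (273,130), behind the rack: the spare.
- Red at (308,256) and pink at (418,243) and (441,270): not meant.

I'll confirm with enlarged crops.

Run:
```python
import cv2, numpy as np
t=cv2.imread("pics/top0.png"); s=cv2.imread("pics/side0.png")
a=cv2.resize(t[155:285,255:455],None,fx=4,fy=4,interpolation=cv2.INTER_CUBIC); cv2.imwrite("pics/top0c.png",a)
b=cv2.resize(s[140:270,280:480],None,fx=4,fy=4,interpolation=cv2.INTER_CUBIC); cv2.imwrite("pics/side0c.png",b)
```

```text
(no output)
```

View pics/top0c.png

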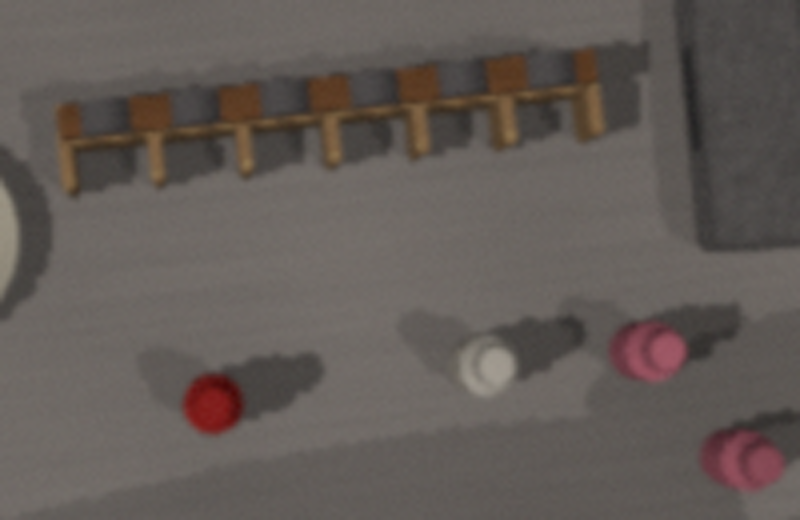

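View pics/side0c.png

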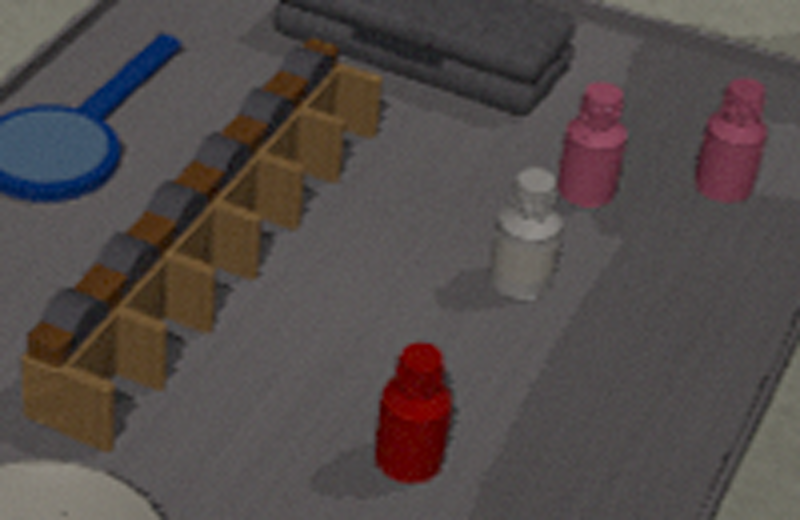

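The crops confirm it: the white bottle at (377,246) stands alone in front of the rack, and the grey bumps sit between the brown rail pieces. Now I'll measure.

```bash
cat > h.py <<'E'
import numpy as np, cv2
from cell import status, optics, env
def ray(p,uv):
    T=np.array(p['T']);d=T[:3,:3]@np.linalg.inv(p['mtx'])@np.array([uv[0],uv[1],1.]);return T[:3,3],d
def onz(p,uv,z):
    o,d=ray(p,uv);return o+d*(z-o[2])/d[2]
def proj(p,X):
    T=np.array(p['T']);c=T[:3,:3].T@(np.array(X)-T[:3,3]);q=p['mtx']@c;return q[:2]/q[2]
def rot(a):
    c,s=np.cos(a),np.sin(a);return np.array([[c,-s],[s,c]])
E
python3 - <<'E'
from h import *
t=cv2.imread("pics/top0.png"); s=cv2.imread("pics/side0.png")
pt,ps=optics.camera_params("top"),optics.camera_params("side")
for n,im,p,roi in [("top",t,pt,(160,210,260,415)),("side",s,ps,(145,255,280,385))]:
    hsv=cv2.cvtColor(im,cv2.COLOR_BGR2HSV)
    print(n,[hsv[y,x].tolist() for x,y in ([(293,183),(316,180),(317,193),(338,178)] if n=="top" else [(305,211),(318,198),(317,225)])])
    m=((hsv[...,1]>150)&(hsv[...,0]<14)).astype(np.uint8)
    k=np.zeros_like(m);k[roi[0]:roi[1],roi[2]:roi[3]]=1;m*=k
    N,l,st,c=cv2.connectedComponentsWithStats(m)
    for i in range(1,N):
        if st[i,4]>8: print(st[i].tolist(),c[i].round(1),onz(p,c[i],.048)[:2].round(4))
# white things
for n,im,p in [("top",t,pt),("side",s,ps)]:
    hsv=cv2.cvtColor(im,cv2.COLOR_BGR2HSV)
    m=((hsv[...,1]<45)&(hsv[...,2]>125)).astype(np.uint8)
    k=np.zeros_like(m)
    if n=="top": k[120:285,180:450]=1
    else: k[170:310,220:450]=1
    m*=k
    N,l,st,c=cv2.connectedComponentsWithStats(m)
    for i in range(1,N):
        if st[i,4]>15: print(n,'w',st[i].tolist(),c[i].round(1),onz(p,c[i],.06)[:2].round(4),onz(p,c[i],.003)[:2].round(4))
E
```

```text
top [[13, 151, 93], [13, 154, 93], [15, 103, 111], [14, 156, 90]]
[400, 169, 4, 6, 15] [401.  171.8] [ 0.6177 -0.1523]
[378, 171, 8, 7, 35] [381.4 173.9] [ 0.6143 -0.115 ]
[356, 173, 8, 7, 42] [359.1 176.1] [ 0.6108 -0.073 ]
[333, 175, 8, 7, 33] [336.9 177.6] [ 0.6087 -0.0312]
[312, 178, 7, 7, 30] [314.8 181. ] [0.6029 0.0102]
[289, 180, 8, 7, 39] [292.2 183. ] [0.6    0.0523]
side [[13, 169, 83], [13, 179, 87], [16, 129, 85]]
[339, 171, 8, 5, 11] [342.3 173. ] [ 0.6052 -0.0723]
[302, 207, 5, 5, 9] [303.9 208.8] [0.6012 0.0502]
[374, 226, 11, 29, 199] [379.9 242.3] [0.4598 0.0452]
top w [180, 120, 24, 3, 37] [189.  120.4] [0.7181 0.2404] [0.7356 0.257 ]
top w [266, 123, 11, 14, 105] [271.3 129.5] [0.699  0.0893] [0.7151 0.0942]
top w [207, 190, 52, 51, 1628] [236.2 212.2] [0.5467 0.1536] [0.5511 0.1635]
top w [370, 242, 14, 12, 128] [376.2 247.4] [ 0.4779 -0.0982] [ 0.4769 -0.1077]
side w [229, 170, 31, 17, 162] [244.4 177.8] [0.727  0.0555] [0.7829 0.0008]
side w [222, 179, 15, 19, 83] [229.4 188.6] [0.7266 0.0937] [0.7824 0.0434]
side w [410, 183, 8, 5, 30] [413.9 184.9] [ 0.4776 -0.1022] [ 0.5053 -0.1746]
side w [234, 185, 14, 11, 69] [241.6 190.5] [0.7065 0.0854] [0.76   0.0341]
side w [220, 192, 14, 11, 34] [225.8 197.2] [0.7151 0.1144] [0.7696 0.0664]
side w [407, 194, 12, 6, 45] [413.1 196.8] [ 0.4638 -0.0716] [ 0.4898 -0.1406]
side w [237, 202, 13, 6, 51] [243.5 204.7] [0.6782 0.1115] [0.7285 0.0632]
side w [265, 256, 50, 21, 587] [287.6 264. ] [0.5386 0.1728] [0.5732 0.1314]
```

Call:
step_arm(steps=[[[0.08,0.17,0],[0,0,0.3],-1],[[0.16,0.35,0],[0,0,0.6],-1],[[0.324,0.698,0],[0,0,1.224],-1],[[0.324,0.698,0],[0,0,1.224],-1],[[0.324,0.698,0],[0,0,1.224],-1],[[0.324,0.698,0],[0,0,1.224],-1],[[0.324,0.698,0],[0,0,1.224],-1],[[0.324,0.698,0],[0,0,1.224],-1],[[0.324,0.698,0],[0,0,1.224],-1],[[0.324,0.698,0],[0,0,1.224],-1],[[0.324,0.698,0],[0,0,1.224],-1],[[0.324,0.698,0],[0,0,1.224],-1]], force=20)

```text
time: 1.6
eef_pos: [0.5877, 0.0921, 0.2101]
eef_rot: [[0.085, -0.002, 0.996], [-0.996, -0.0, 0.085], [0.0, -1.0, -0.002]]
ft_force: [0.6, -0.6, 0.6]
gripper_width: -0.0001
```

Run:
```python
from h import *
s=status.state();print(s['eef_pos'],s['ft_force'],np.abs(s['qd']).max())
p=optics.camera_params("wrist");im=optics.get_image("wrist");cv2.imwrite("pics/w1.png",im)
np.savez("w1.npz",**p);print(p['T'].round(3))
# prediction overlay
O=np.array([.5973,-.0319]);R=rot(.085)
for i in range(6):
    X=O+R@np.array([.010,.105-.042*i]);q=proj(p,[*X,.053]);print(i+1,X.round(4),q.round(1));cv2.circle(im,tuple(int(v) for v in q),3,(0,255,0),1)
cv2.imwrite("pics/w1o.png",im)
```

```text
[0.58772744 0.09213656 0.21009551] [ 0.57151026 -0.64463661  0.57124728] 0.7748425811972971
[[ 0.996  0.083  0.022  0.582]
 [ 0.086 -0.958 -0.273  0.162]
 [-0.002  0.274 -0.962  0.373]
 [ 0.     0.     0.     1.   ]]
1 [0.5983 0.0736] [327.3 194.7]
2 [0.6019 0.0317] [326.9 228.6]
3 [ 0.6055 -0.0101] [326.7 260.3]
4 [ 0.609 -0.052] [326.4 290. ]
5 [ 0.6126 -0.0938] [326.1 317.9]
6 [ 0.6162 -0.1357] [325.9 344.2]
```

View pics/w1o.png

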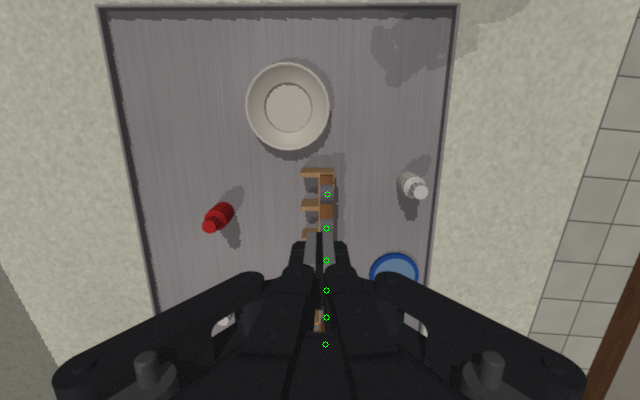

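Run:
```python
from h import *
s=status.state();print(s['time'],s['eef_pos'],s['ft_force'],np.abs(s['qd']).max())
```

```text
1.65 [0.58946821 0.0983741  0.20977917] [-0.67467078  2.18539345  0.27216236] 0.13958446647986172
```

Call:
step_arm(steps=[[[0.003,0.008,-0.04],[0,0,0],-1],[[0.006,0.01,-0.08],[0,0,0],-1],[[0.006,0.01,-0.12],[0,0,0],-1],[[0.006,0.01,-0.135],[0,0,0],-1],[[0.006,0.01,-0.135],[0,0,0],-1],[[0.006,0.01,-0.135],[0,0,0],-1]])

```text
time: 2.4
eef_pos: [0.5969, 0.1084, 0.0769]
eef_rot: [[0.089, 0.003, 0.996], [-0.996, 0.005, 0.089], [-0.005, -1.0, 0.003]]
ft_force: [-0.6, -0.1, -0.2]
gripper_width: -0.0002
```

Call:
step_arm(steps=[[[-0.001,0,-0.008],[0,0,0],-1],[[-0.001,0,-0.0155],[0,0,0],-1],[[-0.001,0,-0.0155],[0,0,0],-1],[[-0.001,0,-0.0155],[0,0,0],-1],[[-0.001,0,-0.0155],[0,0,0],-1]])

```text
time: 3.02
eef_pos: [0.5961, 0.1084, 0.0616]
eef_rot: [[0.089, 0.003, 0.996], [-0.996, 0.005, 0.089], [-0.005, -1.0, 0.003]]
ft_force: [0.9, -0.2, 1.0]
gripper_width: -0.0001
```

Call:
step_arm(steps=[[[0.0005,-0.006,0],[0,0,0],-1],[[0.001,-0.012,0],[0,0,0],-1],[[0.0015,-0.018,0],[0,0,0],-1],[[0.002,-0.024,0],[0,0,0],-1],[[0.0025,-0.03,0],[0,0,0],-1],[[0.003,-0.035,0],[0,0,0],-1],[[0.003,-0.035,0],[0,0,0],-1]])

```text
time: 3.9
eef_pos: [0.5992, 0.073, 0.0616]
eef_rot: [[0.089, 0.003, 0.996], [-0.996, 0.005, 0.089], [-0.005, -1.0, 0.003]]
ft_force: [0.1, 0.5, -0.2]
gripper_width: -0.0
```

Run:
```python
from h import *
im=optics.get_image("side");cv2.imwrite("pics/s1.png",cv2.resize(im[120:290,240:440],None,fx=3,fy=3,interpolation=cv2.INTER_CUBIC))
F=[]
for i in range(3):
    s=status.state();F.append(s['ft_force']);optics.get_image("top")
print(np.array(F).round(2),s['eef_pos'])
```

```text
[[ 0.28  0.06 -0.12]
 [-0.23  0.06  0.19]
 [-0.61  0.9  -0.2 ]] [0.5990666  0.07347974 0.06157298]
```

View pics/s1.png

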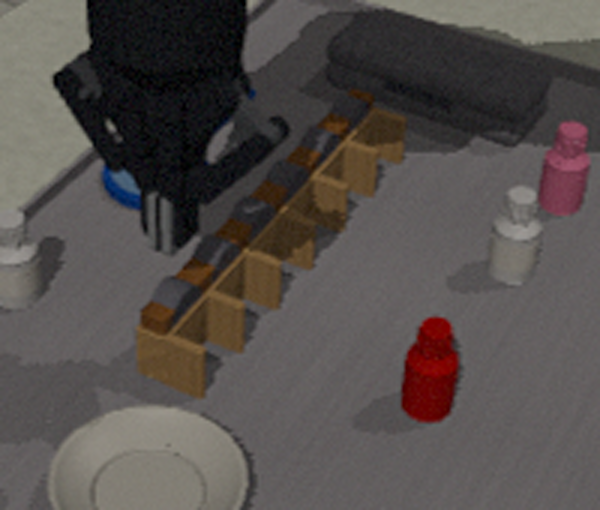

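The tip appears at about (296,203) in the side view and all the bumps look free. I'll check where that pose should project.

Run:
```python
from h import *
p=optics.camera_params("side")
print("tip pred side",proj(p,[.599,.0735,.0506]))
O=np.array([.5973,-.0319]);R=rot(.085)
for i in range(6):
    X=O+R@np.array([.010,.105-.042*i]);print(i+1,proj(p,[*X,.053]).round(1), (3*(proj(p,[*X,.053])-[240,120])).round(0))
pt=optics.camera_params("top")
print("tip top",proj(pt,[.599,.0735,.0506]))
im=optics.get_image("top");cv2.imwrite("pics/t1.png",cv2.resize(im[110:260,200:420],None,fx=3.5,fy=3.5,interpolation=cv2.INTER_CUBIC))
```

```text
tip pred side [296.36463152 215.56462394]
1 [296.6 214.6] [170. 284.]
2 [310.1 200.6] [210. 242.]
3 [322.7 187.5] [248. 203.]
4 [334.4 175.3] [283. 166.]
5 [345.4 163.9] [316. 132.]
6 [355.7 153.2] [347. 100.]
tip top [280.69248172 183.48433055]
```

View pics/t1.png

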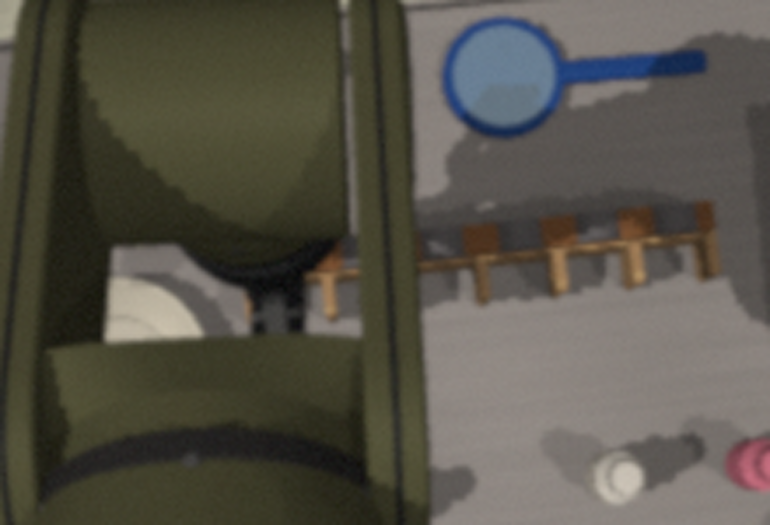

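Run:
```python
from h import *
p=optics.camera_params("side")
for z in (.0506,.06,.07,.08,.09): print(z,proj(p,[.599,.0735,z]).round(1))
s=status.state();print(s['eef_pos'],s['joint_positions'].round(4))
p=optics.camera_params("wrist");im=optics.get_image("wrist")
e=s['eef_pos']
for z in (-.011,0,.008,.02): 
    q=proj(p,e+[0,0,z]);print(z,q.round(1));cv2.circle(im,tuple(int(v) for v in q),2,(0,255,0),-1)
cv2.imwrite("pics/w2.png",im)
d=np.load("w1.npz");print("pre",[proj(d,[.5885,.0955,.2098+z]).round(1) for z in(-.011,0,.02)])
```

```text
0.0506 [296.4 215.6]
0.06 [296.3 211.1]
0.07 [296.2 206.4]
0.08 [296.1 201.5]
0.09 [296.  196.6]
[0.5990678 0.0735766 0.0616013] [ 0.0307  0.1584  1.878   0.0059  1.1022 -0.0616]
-0.011 [319.4 226.6]
0 [319.4 233.3]
0.008 [319.5 238.7]
0.02 [319.6 247.8]
pre [array([321.1, 221.6]), array([321.2, 228.1]), array([321.4, 242.2])]
```

View pics/w2.png

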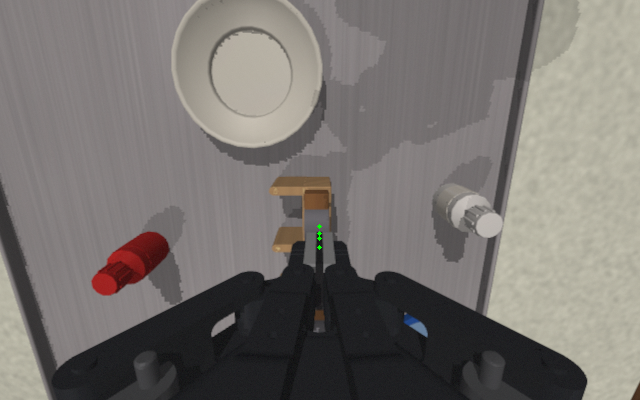

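Run:
```python
from h import *
im=optics.get_image("side");a=cv2.resize(im[175:245,265:335],(560,560),interpolation=cv2.INTER_CUBIC)
w=cv2.imread("pics/w2.png")
w=optics.get_image("wrist");b=cv2.resize(w[170:260,275:365],(560,560),interpolation=cv2.INTER_CUBIC)
cv2.imwrite("pics/z1.png",cv2.resize(cv2.convertScaleAbs(np.hstack([a,b]),alpha=1.7),(800,400)))
```

```text
(no output)
```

View pics/z1.png

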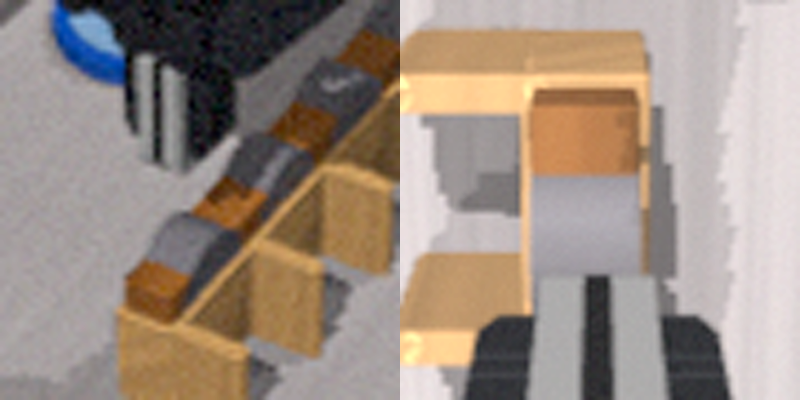

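Run:
```python
from h import *
ps=optics.camera_params("side");pw=optics.camera_params("wrist")
# pad dark strip bottom center on +y face: side crop(163,168)?, wrist crop (597,275)
us=np.array([265+163*70/400,175+168*70/400]);uw=np.array([275+(597-400)*90/400,170+275*90/400])
print(us,uw)
o1,d1=ray(ps,us);o2,d2=ray(pw,uw)
A=np.stack([d1,-d2],1);t=np.linalg.lstsq(A,o2-o1,rcond=None)[0]
print(o1+d1*t[0],o2+d2*t[1], status.state()['eef_pos'])
for y in(.0735,.0845):
  for z in (.05,.06,.07,.08): print(y,z,proj(ps,[.599,y,z]).round(1),proj(pw,[.599,y,z]).round(1))
```

```text
[293.525 204.4  ] [319.325 231.875]
[0.59780762 0.08164036 0.08011228] [0.59813038 0.08207372 0.07994603] [0.5990664  0.07357911 0.06159734]
0.0735 0.05 [296.4 215.8] [319.2 226.3]
0.0735 0.06 [296.3 211.1] [319.3 232.3]
0.0735 0.07 [296.2 206.4] [319.4 239. ]
0.0735 0.08 [296.1 201.5] [319.5 246.5]
0.0845 0.05 [292.2 219.5] [320.8 210.2]
0.0845 0.06 [292.1 214.8] [321.  215.5]
0.0845 0.07 [291.9 210. ] [321.1 221.3]
0.0845 0.08 [291.8 205.1] [321.3 227.9]
```

Two views put the tip at z≈0.080, about 18 mm above the reported TCP instead of 11 mm below it, so nothing has been touched yet. I'll trust the pictures: go back past the rack's end, lower part way there, and check again.

Call:
step_arm(steps=[[[-0.001,0.012,0],[0,0,0],-1],[[-0.002,0.024,0],[0,0,0],-1],[[-0.003,0.04,0],[0,0,0],-1],[[-0.003,0.04,0],[0,0,0],-1],[[-0.003,0.04,-0.01],[0,0,0],-1],[[-0.003,0.04,-0.02],[0,0,0],-1],[[-0.003,0.04,-0.025],[0,0,0],-1],[[-0.003,0.04,-0.025],[0,0,0],-1],[[-0.003,0.04,-0.025],[0,0,0],-1]])

```text
time: 5.42
eef_pos: [0.5963, 0.1134, 0.0368]
eef_rot: [[0.089, 0.003, 0.996], [-0.996, 0.005, 0.089], [-0.005, -1.0, 0.004]]
ft_force: [-0.4, -0.2, 0.7]
gripper_width: 0.0002
```

Run:
```python
from h import *
s=status.state();print(s['eef_pos'],s['ft_force'])
im=optics.get_image("side");a=cv2.resize(im[175:265,255:345],(560,560),interpolation=cv2.INTER_CUBIC)
w=optics.get_image("wrist");b=cv2.resize(w[170:260,275:365],(560,560),interpolation=cv2.INTER_CUBIC)
cv2.imwrite("pics/z2.png",cv2.resize(cv2.convertScaleAbs(np.hstack([a,b]),alpha=1.7),(800,400)))
```

```text
[0.5963028  0.11340987 0.03675701] [-0.36113364 -0.15174089  0.70000558]
```

View pics/z2.png

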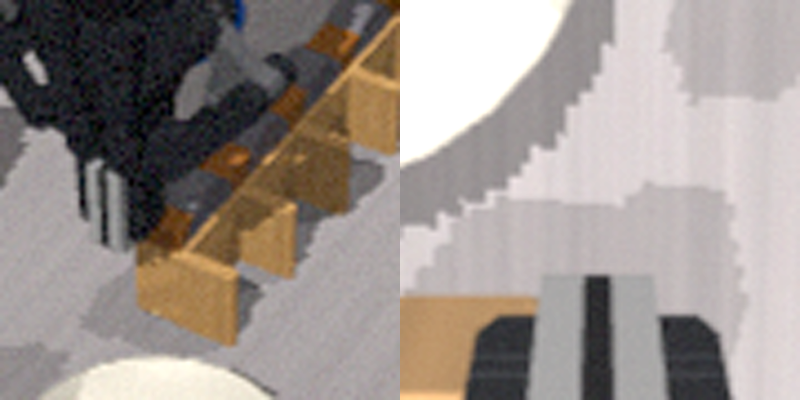

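Run:
```python
from h import *
ps=optics.camera_params("side");pw=optics.camera_params("wrist")
us=np.array([255+105*.225,175+245*.225]);uw=np.array([275+(597-400)*.225,170+275*.225])
o1,d1=ray(ps,us);o2,d2=ray(pw,uw)
t=np.linalg.lstsq(np.stack([d1,-d2],1),o2-o1,rcond=None)[0]
print(o1+d1*t[0],o2+d2*t[1])
```

```text
[0.59549037 0.1229631  0.0573182 ] [0.59541712 0.12284177 0.05736542]
```

Call:
step_arm(steps=[[[0,-0.008,0],[0,0,0],-1],[[0.0005,-0.0155,0],[0,0,0],-1],[[0.0005,-0.0155,0],[0,0,0],-1],[[0.0005,-0.0155,-0.002],[0,0,0],-1],[[0.0005,-0.0155,-0.005],[0,0,0],-1],[[0.0005,-0.0155,-0.005],[0,0,0],-1]])

```text
time: 6.28
eef_pos: [0.5965, 0.0981, 0.0315]
eef_rot: [[0.09, 0.003, 0.996], [-0.996, 0.005, 0.09], [-0.005, -1.0, 0.003]]
ft_force: [-1.2, -1.2, 0.0]
gripper_width: -0.0001
```

Call:
step_arm(steps=[[[0,0,-0.001],[0,0,0],-1],[[0,0,-0.001],[0,0,0],-1]])

```text
time: 6.52
eef_pos: [0.5964, 0.0982, 0.0303]
eef_rot: [[0.09, 0.002, 0.996], [-0.996, 0.005, 0.09], [-0.005, -1.0, 0.003]]
ft_force: [-0.3, -0.6, -0.1]
gripper_width: 0.0003
```

Call:
step_arm(steps=[[[0,0,-0.001],[0,0,0],-1],[[0,0,-0.001],[0,0,0],-1]])

```text
time: 6.78
eef_pos: [0.5964, 0.0982, 0.0292]
eef_rot: [[0.09, 0.002, 0.996], [-0.996, 0.005, 0.09], [-0.005, -1.0, 0.003]]
ft_force: [0.7, 1.0, -0.4]
gripper_width: -0.0
```

Call:
step_arm(steps=[[[0,0,-0.001],[0,0,0],-1],[[0,0,-0.001],[0,0,0],-1]])

```text
time: 7.02
eef_pos: [0.5965, 0.0983, 0.0284]
eef_rot: [[0.09, 0.003, 0.996], [-0.996, 0.005, 0.09], [-0.005, -1.0, 0.003]]
ft_force: [0.1, 0.4, 1.3]
gripper_width: 0.0001
```

Call:
step_arm(steps=[[[0,0,-0.001],[0,0,0],-1],[[0,0,-0.001],[0,0,0],-1]])

```text
time: 7.28
eef_pos: [0.5966, 0.0983, 0.0283]
eef_rot: [[0.09, 0.002, 0.996], [-0.996, 0.005, 0.09], [-0.005, -1.0, 0.003]]
ft_force: [-2.8, -0.5, 6.1]
gripper_width: 0.0002
```

Rail contact at TCP z=0.0284 confirms the pictures: the fingertip is 19.6 mm above the reported TCP. I'll raise 2 mm, so bumps get pressed about 3 mm, and slide along.

Call:
step_arm(steps=[[[0,0,0.002],[0,0,0],-1],[[0.0006,-0.007,0.002],[0,0,0],-1],[[0.0012,-0.014,0.002],[0,0,0],-1],[[0.0018,-0.021,0.002],[0,0,0],-1],[[0.0023,-0.026,0.002],[0,0,0],-1],[[0.0023,-0.026,0.002],[0,0,0],-1]])

```text
time: 8.02
eef_pos: [0.5992, 0.0712, 0.0305]
eef_rot: [[0.09, 0.003, 0.996], [-0.996, 0.004, 0.089], [-0.004, -1.0, 0.003]]
ft_force: [0.8, -1.0, 2.4]
gripper_width: -0.0004
```

Run:
```python
from h import *
im=optics.get_image("side");a=cv2.resize(im[175:265,255:345],(560,560),interpolation=cv2.INTER_CUBIC)
F=[]
for i in range(4):
    s=status.state();F.append(s['ft_force']);w=optics.get_image("wrist")
print(np.mean(F,0).round(2),s['eef_pos'])
b=cv2.resize(w[170:260,275:365],(560,560),interpolation=cv2.INTER_CUBIC)
cv2.imwrite("pics/z3.png",cv2.resize(cv2.convertScaleAbs(np.hstack([a,b]),alpha=1.7),(800,400)))
```

```text
[ 0.4  -1.67  1.73] [0.59907763 0.07184764 0.0304455 ]
```

View pics/z3.png

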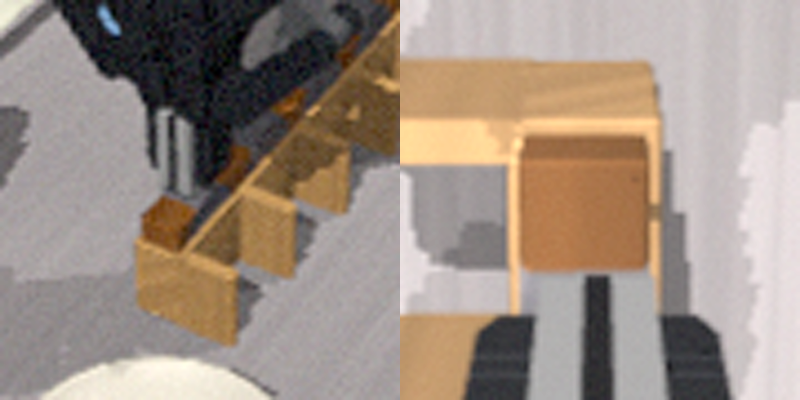

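The tip is on bump 1, with about 2 N upward as predicted. Continue over bumps 2 and 3, then lift straight up.

Call:
step_arm(steps=[[[0.0006,-0.008,0],[0,0,0],-1],[[0.0013,-0.016,0],[0,0,0],-1],[[0.002,-0.024,0],[0,0,0],-1],[[0.0027,-0.032,0],[0,0,0],-1],[[0.0034,-0.04,0],[0,0,0],-1],[[0.0034,-0.041,0],[0,0,0],-1]])

```text
time: 9.02
eef_pos: [0.6028, 0.0303, 0.0307]
eef_rot: [[0.089, 0.003, 0.996], [-0.996, 0.005, 0.089], [-0.004, -1.0, 0.004]]
ft_force: [-1.2, 1.5, 2.9]
gripper_width: -0.0
```

Run:
```python
from h import *
F=[]
for i in range(3):
    s=status.state();F.append(s['ft_force']);w=optics.get_image("side")
print(np.mean(F,0).round(2),s['eef_pos'])
```

```text
[0.25 0.24 2.15] [0.60275084 0.03035764 0.03064871]
```

Bump 2 is pressed (about 2.1 N). Next is bump 3, whose middle is at y=-0.010.

Call:
step_arm(steps=[[[0.0006,-0.008,0],[0,0,0],-1],[[0.0013,-0.016,0],[0,0,0],-1],[[0.002,-0.024,0],[0,0,0],-1],[[0.0027,-0.032,0],[0,0,0],-1],[[0.0034,-0.04,0],[0,0,0],-1],[[0.0034,-0.041,0],[0,0,0],-1]])

```text
time: 9.93
eef_pos: [0.6065, -0.0113, 0.0309]
eef_rot: [[0.089, 0.004, 0.996], [-0.996, 0.003, 0.089], [-0.003, -1.0, 0.004]]
ft_force: [-0.4, 2.2, 1.8]
gripper_width: 0.0
```

Run:
```python
from h import *
F=[]
for i in range(3):
    s=status.state();F.append(s['ft_force']);w=optics.get_image("wrist")
print(np.mean(F,0).round(2),s['eef_pos'])
cv2.imwrite("pics/w4.png",w[120:330,180:480])
```

```text
[-0.48  0.44  1.5 ] [ 0.60648232 -0.01122877  0.03091218]
```

View pics/w4.png

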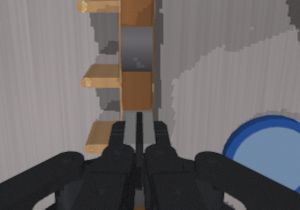

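Bump 3 is pressed (1.5 N, side-on to no other bump). I'll lift off straight up.

Call:
step_arm(steps=[[[0,0,-0.001],[0,0,0],-1],[[0,0,-0.001],[0,0,0],-1],[[0,0,0.03],[0,0,0],-1],[[0,0,0.07],[0,0,0],-1],[[-0.02,0,0.1],[0,0,0],-0.67],[[-0.05,-0.01,0.1],[0,0,0],-0.67],[[-0.08,-0.03,0.1],[0,0,0],-0.67],[[-0.08,-0.03,0.1],[0,0,0],-0.67]])

```text
time: 11.08
eef_pos: [0.5246, -0.0415, 0.13]
eef_rot: [[0.089, 0.003, 0.996], [-0.996, 0.003, 0.089], [-0.003, -1.0, 0.003]]
ft_force: [1.3, -0.1, 0.5]
gripper_width: 0.0142
```

Run:
```python
from h import *
t=cv2.imread("pics/top0.png"); s=cv2.imread("pics/side0.png")
pt,ps=optics.camera_params("top"),optics.camera_params("side")
# hand-read cap tops from 4x crops: top crop offset(255,155), side crop offset(280,140)
for n,a,b in [("white",(497,365),(536,181)),("pink1",(664,352),(603,96)),("pink2",(762,463),(745,92)),("red",(213,403),(421,355))]:
    ua=np.array(a)/4+[255,155];ub=np.array(b)/4+[280,140]
    X=onz(pt,ua,.060);Y=onz(ps,ub,.060);m=(X+Y)/2
    print(n,X[:2].round(4),Y[:2].round(4),'rack',(rot(.085).T@(m[:2]-[.5973,-.0319])).round(4))
s=status.state();print(s['eef_pos'],s['gripper_width'])
w=optics.get_image("wrist");cv2.imwrite("pics/w5.png",w);pw=optics.camera_params("wrist");np.savez("w5.npz",**pw)
```

```text
white [ 0.4798 -0.1038] [ 0.4769 -0.1013] rack [-0.1245 -0.0603]
pink1 [ 0.484  -0.1803] [ 0.4812 -0.1778] rack [-0.1268 -0.1369]
pink2 [ 0.4332 -0.2225] [ 0.4298 -0.2196] rack [-0.1813 -0.1744]
red [0.4658 0.025 ] [0.4627 0.0256] rack [-0.1277  0.0683]
[ 0.52459388 -0.04152842  0.1300254 ] 0.01415477824674363
```

View pics/w5.png

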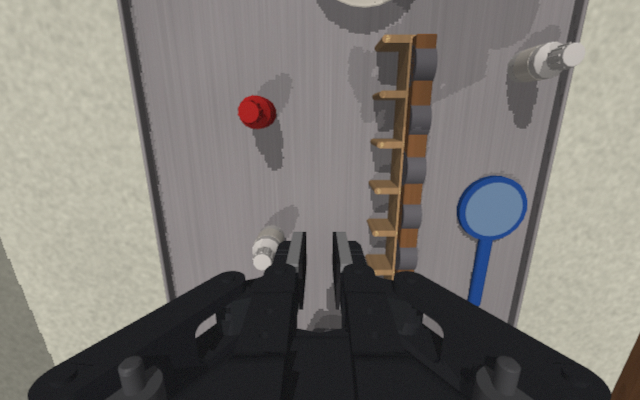

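Call:
step_arm(steps=[[[-0.016,-0.022,0],[0,0,-0.165],-0.67],[[-0.032,-0.044,0],[0,0,-0.33],-0.67],[[-0.048,-0.066,0],[0,0,-0.5],-0.67],[[-0.064,-0.088,0],[0,0,-0.661],-0.67],[[-0.064,-0.088,-0.03],[0,0,-0.661],-0.67],[[-0.064,-0.088,-0.05],[0,0,-0.661],-0.67],[[-0.064,-0.088,-0.05],[0,0,-0.661],-0.67]])

```text
time: 12.0
eef_pos: [0.4609, -0.1284, 0.0785]
eef_rot: [[-0.541, 0.001, 0.841], [-0.841, 0.002, -0.541], [-0.002, -1.0, -0.0]]
ft_force: [-0.1, 1.4, 0.4]
gripper_width: 0.0144
```

Run:
```python
from h import *
s=status.state();print(s['time'],s['eef_pos'],s['eef_rot'].round(3).tolist())
w=optics.get_image("wrist");pw=optics.camera_params("wrist");a=optics.get_image("side")
cv2.imwrite("pics/w6.png",np.hstack([w[50:330,130:510],cv2.resize(a[140:280,300:490],(380,280))]))
print(status.state()['eef_pos'])
print(proj(pw,[.4784,-.1025,.060])-[130,50])
```

```text
12.0 [ 0.46093402 -0.12837627  0.07847496] [[-0.541, 0.001, 0.841], [-0.841, 0.002, -0.541], [-0.002, -1.0, -0.0]]
[ 0.462559   -0.12907358  0.08084728]
[189.05220807 126.20241216]
```

View pics/w6.png

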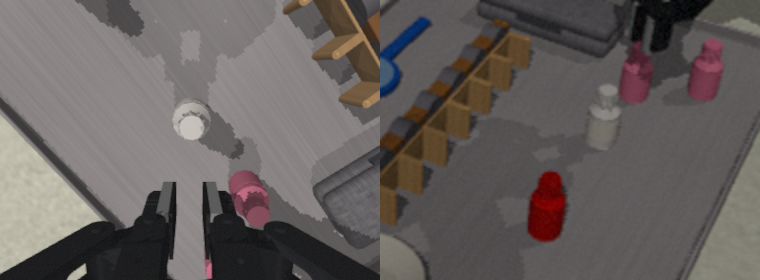

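Call:
step_arm(steps=[[[-0.001,0,-0.03],[0,0,0],-0.67],[[-0.001,0,-0.06],[0,0,0],-0.67],[[-0.001,0,-0.085],[0,0,0],-0.67],[[-0.001,0,-0.091],[0,0,0],-0.67],[[-0.001,0,-0.091],[0,0,0],-0.67],[[-0.001,0,-0.091],[0,0,0],-0.67]])

```text
time: 12.85
eef_pos: [0.4629, -0.1295, -0.0086]
eef_rot: [[-0.54, 0.008, 0.841], [-0.841, -0.001, -0.54], [-0.003, -1.0, 0.007]]
ft_force: [-0.8, 0.1, -0.0]
gripper_width: 0.0141
```

Run:
```python
from h import *
w=optics.get_image("wrist");a=optics.get_image("side")
cv2.imwrite("pics/w7.png",np.hstack([w[50:330,130:510],cv2.resize(a[140:240,370:490],(380,316))[:280]]))
s=status.state();print(s['time'],s['eef_pos'],s['ft_force'])
```

```text
12.95 [ 0.46262922 -0.12948812 -0.00883824] [ 0.49482576  0.45222877 -0.07984242]
```

View pics/w7.png

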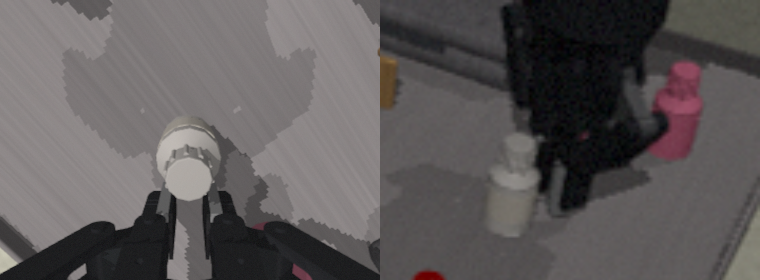

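Call:
step_arm(steps=[[[0.0027,0.0042,0],[0,0,0],-0.67],[[0.0054,0.0084,0],[0,0,0],-0.67],[[0.0076,0.0118,0],[0,0,0],-0.67],[[0.0103,0.016,0],[0,0,0],-0.67],[[0.0135,0.021,0],[0,0,0],-0.67],[[0.0168,0.0261,0],[0,0,0],-0.67],[[0.02,0.0311,0],[0,0,0],-0.67],[[0.0233,0.0362,0],[0,0,0],-0.67],[[0.0265,0.0412,0],[0,0,0],-0.67],[[0.0287,0.0446,0],[0,0,0],-0.67]])

```text
time: 14.2
eef_pos: [0.4915, -0.0845, -0.0089]
eef_rot: [[-0.54, 0.007, 0.842], [-0.842, -0.001, -0.54], [-0.003, -1.0, 0.007]]
ft_force: [-0.7, 0.3, -0.9]
gripper_width: 0.0141
```

Run:
```python
from h import *
w=optics.get_image("wrist");a=optics.get_image("side")
cv2.imwrite("pics/w8.png",np.hstack([w[50:330,130:510],cv2.resize(a[140:260,330:480],(380,304))[:280]]))
s=status.state();print(s['time'],s['eef_pos'],s['ft_force'])
```

```text
14.3 [ 0.49155378 -0.0845214  -0.00882424] [ 0.76579972  0.10517493 -0.14595178]
```

View pics/w8.png

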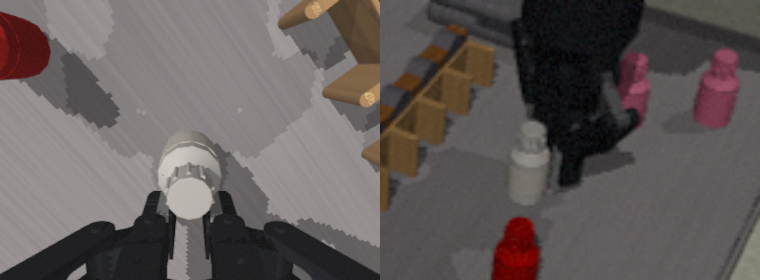

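Call:
step_arm(steps=[[[0.0025,0.0041,0],[0,0,0],-0.67],[[0.0055,0.009,0],[0,0,0],-0.67],[[0.0085,0.014,0],[0,0,0],-0.67],[[0.0116,0.019,0],[0,0,0],-0.67],[[0.0146,0.024,0],[0,0,0],-0.67],[[0.0177,0.029,0],[0,0,0],-0.67],[[0.0207,0.034,0],[0,0,0],-0.67],[[0.0238,0.039,0],[0,0,0],-0.67],[[0.0268,0.044,0],[0,0,0],-0.67],[[0.0286,0.047,0],[0,0,0],-0.67],[[0.0298,0.049,0],[0,0,0],-0.67],[[0.0298,0.049,0],[0,0,0],-0.67]])

```text
time: 15.8
eef_pos: [0.5214, -0.0354, -0.0089]
eef_rot: [[-0.54, 0.007, 0.842], [-0.842, -0.001, -0.54], [-0.003, -1.0, 0.007]]
ft_force: [0.4, -0.2, -0.4]
gripper_width: 0.0139
```

Run:
```python
from h import *
w=optics.get_image("wrist");a=optics.get_image("side")
cv2.imwrite("pics/w9.png",np.hstack([w[50:330,130:510],cv2.resize(a[140:260,300:450],(380,304))[:280]]))
s=status.state();print(s['time'],s['eef_pos'],s['ft_force'])
```

```text
15.9 [ 0.52128507 -0.03555946 -0.00889615] [-0.41740698 -0.49167814 -0.14115399]
```

View pics/w9.png

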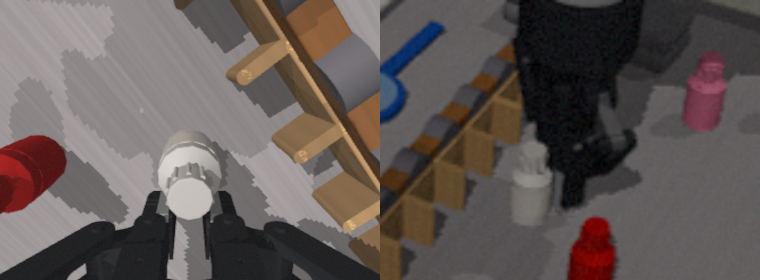

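Call:
step_arm(steps=[[[-0.006,-0.009,0],[0,0,0],-0.67],[[-0.011,-0.017,0],[0,0,0],-0.67],[[-0.011,-0.017,0.04],[0,0,0],-0.67],[[-0.011,-0.017,0.09],[0,0,0],-0.67],[[-0.011,-0.017,0.1],[0,0,-0.17],-0.67],[[-0.013,-0.01,0.1],[0,0,-0.34],-0.67],[[-0.015,0,0.1],[0,0,-0.51],-0.67],[[-0.017,0.01,0.1],[0,0,-0.68],-0.67],[[-0.0195,0.0165,0.1],[0,0,-0.85],-0.67],[[-0.0195,0.0165,0.1],[0,0,-0.907],-0.67],[[-0.0195,0.0165,0.1],[0,0,-0.907],-0.67],[[-0.0195,0.0165,0.1],[0,0,-0.907],-0.67]])

```text
time: 17.4
eef_pos: [0.5016, -0.0194, 0.0911]
eef_rot: [[-0.996, 0.004, 0.093], [-0.093, -0.006, -0.996], [-0.003, -1.0, 0.007]]
ft_force: [-0.6, -0.6, 0.4]
gripper_width: 0.0141
```

Run:
```python
from h import *
s=status.state();print(s['time'],s['eef_pos'],s['eef_rot'].round(3).tolist())
w=optics.get_image("wrist");pw=optics.camera_params("wrist");np.savez("w10.npz",**pw)
O=np.array([.5973,-.0319]);R=rot(.085)
v=w.copy()
for i in range(1,5):
    for q in ([-.022,.126-.042*i,.037],):
        X=O+R@np.array(q[:2]);u=proj(pw,[*X,q[2]]);cv2.circle(v,tuple(int(round(k)) for k in u),2,(0,255,0),-1)
u=proj(pw,[.5337,-.0163,.060]);cv2.circle(v,tuple(int(round(k)) for k in u),2,(0,0,255),-1)
cv2.imwrite("pics/w10.png",cv2.resize(v[0:300,120:520],(800,600)));cv2.imwrite("pics/w10raw.png",w)
```

```text
17.4 [ 0.5015766  -0.01944662  0.09107838] [[-0.996, 0.004, 0.093], [-0.093, -0.006, -0.996], [-0.003, -1.0, 0.007]]
```

View pics/w10.png

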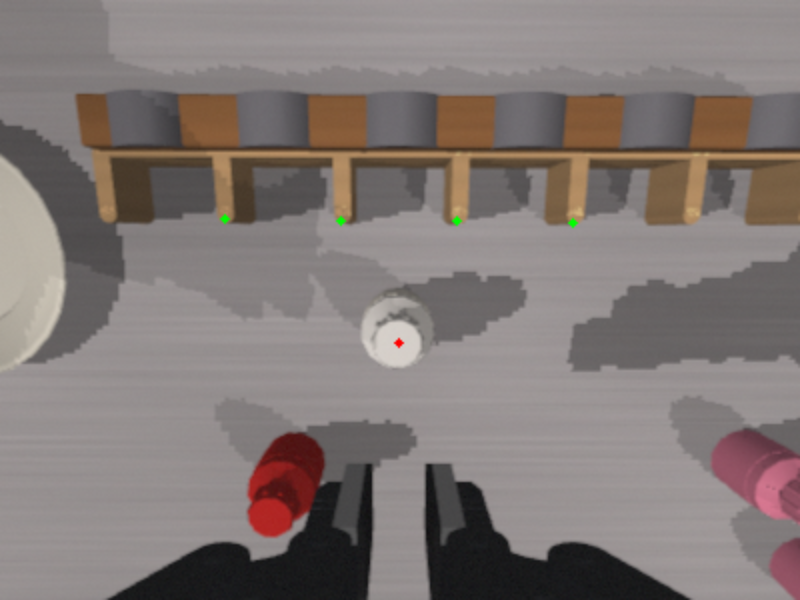

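The bottle's cap is at (399,343), in line with gap 3, which lies between the dividers at x=343 and x=460 in the crop. Red is clear of the fingers. I'll descend and push straight.

Call:
step_arm(steps=[[[0,0.0005,-0.03],[0,0,0],-0.67],[[0,0.0005,-0.06],[0,0,0],-0.67],[[0,0.0005,-0.09],[0,0,0],-0.67],[[0,0.0005,-0.1],[0,0,0],-0.67],[[0,0.0005,-0.1],[0,0,0],-0.67],[[0.004,0.0008,-0.1],[0,0,0],-0.67],[[0.008,0.001,-0.1],[0,0,0],-0.67],[[0.012,0.0015,-0.1],[0,0,0],-0.67],[[0.017,0.002,-0.1],[0,0,0],-0.67],[[0.022,0.0024,-0.1],[0,0,0],-0.67],[[0.027,0.0028,-0.1],[0,0,0],-0.67],[[0.031,0.0031,-0.1],[0,0,0],-0.67]])

```text
time: 18.95
eef_pos: [0.533, -0.0162, -0.0089]
eef_rot: [[-0.996, 0.004, 0.093], [-0.093, -0.006, -0.996], [-0.003, -1.0, 0.007]]
ft_force: [-1.0, -0.7, 0.3]
gripper_width: 0.014
```

Run:
```python
from h import *
w=optics.get_image("wrist");a=optics.get_image("side")
cv2.imwrite("pics/w11.png",np.hstack([w[50:330,130:510],cv2.resize(a[140:260,300:450],(380,304))[:280]]))
s=status.state();print(s['time'],s['eef_pos'],s['ft_force'])
```

```text
19.05 [ 0.53315479 -0.01627585 -0.0088811 ] [-0.44411385  0.10508269  0.29029569]
```

View pics/w11.png

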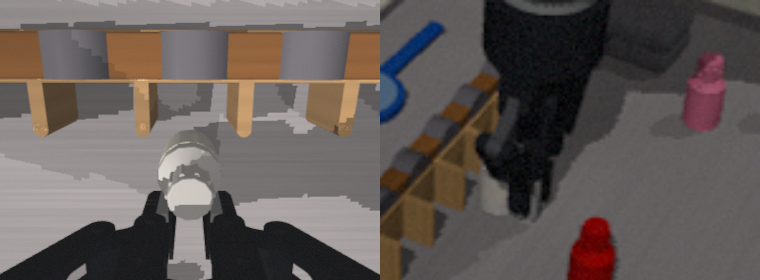

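Call:
step_arm(steps=[[[0.004,0.0003,0],[0,0,0],-0.67],[[0.008,0.0007,0],[0,0,0],-0.67],[[0.012,0.001,0],[0,0,0],-0.67],[[0.016,0.0014,0],[0,0,0],-0.67],[[0.02,0.0017,0],[0,0,0],-0.67],[[0.023,0.002,0],[0,0,0],-0.67],[[0.024,0.002,0],[0,0,0],-0.67]])

```text
time: 19.92
eef_pos: [0.5574, -0.0143, -0.0088]
eef_rot: [[-0.996, 0.004, 0.093], [-0.093, -0.006, -0.996], [-0.004, -1.0, 0.007]]
ft_force: [0.1, 0.2, 0.9]
gripper_width: 0.014
```

Run:
```python
from h import *
w=optics.get_image("wrist");F=[]
for i in range(3):
    F.append(status.state()['ft_force']);a=optics.get_image("side")
cv2.imwrite("pics/w12.png",np.hstack([w[50:330,130:510],cv2.resize(a[140:260,300:450],(380,304))[:280]]))
s=status.state();print(s['time'],s['eef_pos'],np.mean(F,0))
```

```text
20.125 [ 0.55709125 -0.01426054 -0.00890989] [-0.25750488  0.05140436 -0.39199811]
```

View pics/w12.png

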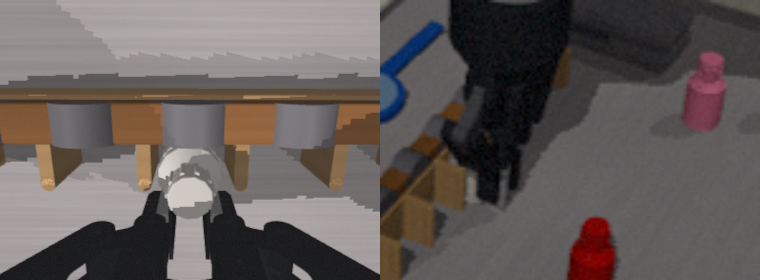

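The bottle is in the gap and not yet at the wall. I'll creep in until force appears.

Call:
step_arm(steps=[[[0.001,0,0],[0,0,0],-0.67],[[0.0015,0,0],[0,0,0],-0.67],[[0.0015,0,0],[0,0,0],-0.67]])

```text
time: 20.5
eef_pos: [0.5585, -0.0143, -0.009]
eef_rot: [[-0.996, 0.004, 0.093], [-0.093, -0.006, -0.996], [-0.003, -1.0, 0.007]]
ft_force: [-1.0, -0.7, -0.4]
gripper_width: 0.014
```

Call:
step_arm(steps=[[[0.001,0,0],[0,0,0],-0.67],[[0.001,0,0],[0,0,0],-0.67]])

```text
time: 20.75
eef_pos: [0.5588, -0.0143, -0.0092]
eef_rot: [[-0.996, 0.002, 0.093], [-0.093, -0.006, -0.996], [-0.002, -1.0, 0.006]]
ft_force: [-4.5, 0.1, 2.4]
gripper_width: 0.0142
```

Call:
step_arm(steps=[[[0.001,0,0],[0,0,0],-0.67],[[0.001,0,0],[0,0,0],-0.67]])

```text
time: 21.0
eef_pos: [0.5588, -0.0143, -0.0093]
eef_rot: [[-0.996, -0.0, 0.094], [-0.094, -0.006, -0.996], [0.001, -1.0, 0.006]]
ft_force: [-5.5, 0.1, 3.6]
gripper_width: 0.0141
```

There is firm resistance at x=0.5588, where 0.5587 was predicted for home. I'll back off straight, lift, and inspect.

Call:
step_arm(steps=[[[-0.005,-0.0004,0],[0,0,0],-0.67],[[-0.012,-0.001,0],[0,0,0],-0.67],[[-0.022,-0.002,0],[0,0,0],-0.67],[[-0.035,-0.003,0],[0,0,0],-0.67],[[-0.035,-0.003,0],[0,0,0],-0.67],[[-0.035,-0.003,0.04],[0,0,0],-0.67],[[-0.035,-0.003,0.09],[0,0,0],-0.67],[[-0.055,-0.003,0.13],[0,0,0],-0.67],[[-0.055,-0.003,0.13],[0,0,0],-0.67],[[-0.055,-0.003,0.13],[0,0,0],-0.67]])

```text
time: 22.25
eef_pos: [0.5036, -0.0172, 0.1202]
eef_rot: [[-0.996, -0.0, 0.094], [-0.094, -0.006, -0.996], [0.001, -1.0, 0.006]]
ft_force: [0.3, 0.3, -0.6]
gripper_width: 0.0143
```

Run:
```python
from h import *
s=status.state();print(s['time'],s['eef_pos'])
w=optics.get_image("wrist");pw=optics.camera_params("wrist");a=optics.get_image("side")
O=np.array([.5973,-.0319]);R=rot(.085);X=O+R@np.array([-.014,.021]);print("cap pred",(proj(pw,[*X,.060])).round(1),"x5mm short",proj(pw,[*(O+R@np.array([-.019,.021])),.060]).round(1))
cv2.imwrite("pics/w13.png",cv2.resize(w[0:200,200:440],(800,667))[:600])
cv2.imwrite("pics/s13.png",a)
```

```text
22.25 [ 0.50358571 -0.01722277  0.12020842]
cap pred [322.1 100.6] x5mm short [322.1 107.8]
```

View pics/w13.png

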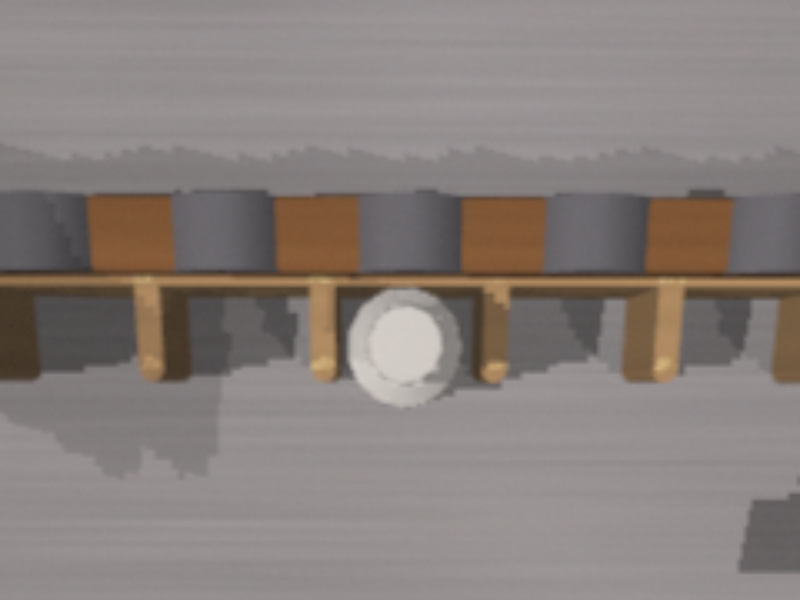

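View pics/s13.png

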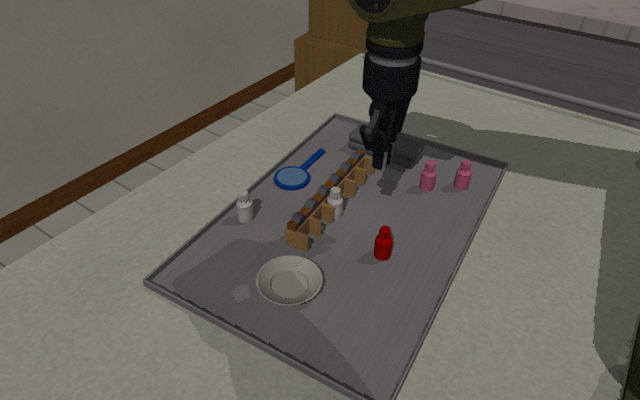

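The bottle stands in gap 3, cap at crop (405,343). That reads about 1.6 mm off the prediction, so I'll compare the body edges with the wall and divider edges in a finer crop.

Run:
```python
from h import *
w=optics.get_image("wrist");pw=optics.camera_params("wrist")
O=np.array([.5973,-.0319]);R=rot(.085)
P=lambda x,y,z:proj(pw,[*(O+R@np.array([x,y])),z])
x0,y0,f=285,70,8
v=cv2.resize(w[y0:y0+70,x0:x0+80],None,fx=f,fy=f,interpolation=cv2.INTER_CUBIC)
def dot(u,c): cv2.circle(v,tuple(int(round(k)) for k in (u-[x0,y0]+.5)*f),2,c,-1)
for s in np.linspace(-18,18,10): dot(P(0,.021+s/1000,.037),(0,255,0))
for s in(0,42): dot(P(-.022,s/1000,.037),(0,255,0))
for a in np.linspace(0,6.28,40): dot(P(-.014+.014*np.cos(a),.021+.014*np.sin(a),.038),(0,0,255)); dot(P(-.014+.0085*np.cos(a),.021+.0085*np.sin(a),.060),(255,0,0))
cv2.imwrite("pics/w14.png",v)
```

```text
(no output)
```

View pics/w14.png

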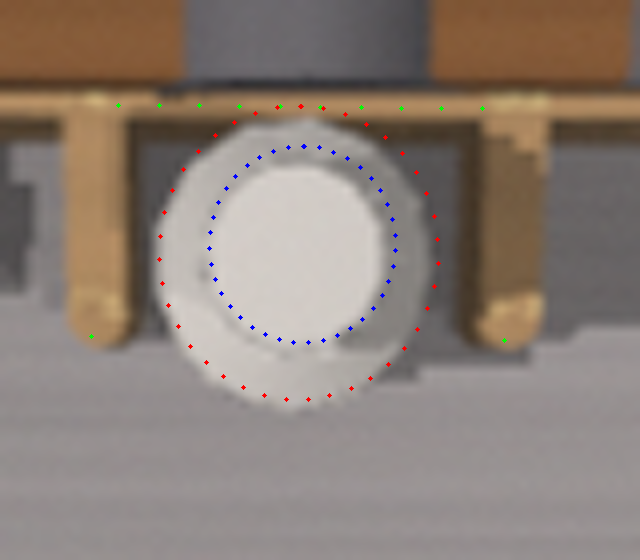

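The body's back edge (row 118) meets the wall's front edge (row ~117), and the bottle's front sticks out past the noses as it should. The rack itself is about 1 mm nearer than my estimate, which explains the offset. Now I'll check that nothing else moved.

Run:
```python
from h import *
a=cv2.imread("pics/side0.png");b=optics.get_image("side")
print(status.state()['eef_pos'],status.state()['ft_force'])
A=a.astype(int);B=b.astype(int)
for n,(y0,y1,x0,x1) in dict(saucer=(255,308,252,328),spare=(185,225,232,258),magn=(145,192,270,330),red=(222,262,370,396),pink1=(158,192,418,438),case=(120,165,345,425),pink2=(158,190,453,473)).items():
    t=cv2.cvtColor(a,cv2.COLOR_BGR2GRAY)[y0:y1,x0:x1];s=cv2.cvtColor(b,cv2.COLOR_BGR2GRAY)[y0-6:y1+6,x0-6:x1+6]
    r=cv2.matchTemplate(s,t,cv2.TM_CCOEFF_NORMED);_,m,_,l=cv2.minMaxLoc(r);print(n,round(m,3),l[0]-6,l[1]-6)
```

```text
[ 0.50294953 -0.01714691  0.11887534] [0.6881628  0.39268413 0.14765198]
saucer 0.902 0 0
spare 0.996 0 0
magn 0.993 0 0
red 0.991 0 0
pink1 0.867 0 0
case 0.341 6 0
pink2 0.784 0 0
```

Run:
```python
from h import *
a=cv2.imread("pics/top0.png");b=optics.get_image("top");g=lambda i:cv2.cvtColor(i,cv2.COLOR_BGR2GRAY)
y0,y1,x0,x1=132,222,418,468
r=cv2.matchTemplate(g(b)[y0-6:y1+6,x0-6:x1+6],g(a)[y0:y1,x0:x1],cv2.TM_CCOEFF_NORMED);print(cv2.minMaxLoc(r))
cv2.imwrite("pics/t15.png",b)
env.sign_off()
```

```text
(0.10165524482727051, 0.663605272769928, (12, 0), (6, 6))
the job is handed in; nothing more can be done
```

View pics/t15.png

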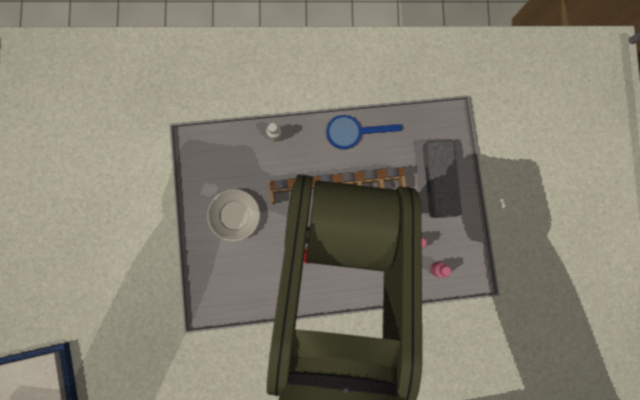

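The job is done and handed in after about 22.5 s. I ran the closed fingertip along the rail from the saucer's (+y) end and pressed bumps 1, 2 and 3 in order (about 2.0, 2.1 and 1.5 N). I lifted off before bump 4, then pushed the white front bottle upright into gap 3 until it met firm resistance of 5.5 N.

**Final checks**
- **Bottle:** In the wrist picture it stands upright in gap 3. Its back edge meets the wall's front edge to within about half a millimetre.
- **Other things:** The saucer, spare bottle, magnifier, red bottle and both pink bottles show no shift in the side view. The case was hidden there; in the top view it also showed no shift. Two of the matches were weaker: 0.66 for the case and 0.78 for one pink bottle, which I put down to shadows.

**What disagreed**
- **Fingertip position:** The shut fingertip was about 19.6 mm behind the reported TCP, not 11 mm ahead of it as stated. My first pass over bump 1 was therefore in the air and touched nothing. I found this from two camera views, confirmed it by touching the rail, and did the run again from the end.
- **Rack position:** The rack was about 1 mm nearer the robot than my first estimate. This is within the calibration.

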